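# Shut and latch the workshop accessory chest

### The job

Close the blue steel chest on the bench: push its open lid over past upright until its own weight takes it, let go, and let it swing down by itself until it rests ajar on its catch. Then press the yellow pad at the lid's free edge gently down until the catch has snapped and the lid stands on its rubber stop, hold it there with about 15 N (never over 20 N) for a full second to bed it in, and let go; the lid must stay down. Leave the jar, the spanner and the steel bar where they are.

Things in the scene. Friction and masses are not known exactly. Their poses are not given: they have to be found in the camera images.
- lid (a joint): Hinge angle of the lid, rad: 0 level with the rim, 1.57 upright, more = leaning back (starts 1.65 to 1.85, stop 2.0). Stiff, damped hinge: the lid (about 0.45 kg) stays put near upright, falls shut by itself only from about 1.1 to 1.25 down; the fall takes 1 to 3 s and ends ajar on a spring catch at about 0.08 to 0.16. Moving it takes 1 to 5 N at the edge. Latched: 0 to 0.06, the value varies.
- hinge_line (a point): On the hinge line, midway along the chest, on the top rim, 100 mm above the bench. Chest frame: z up, x level from the chest's middle to the hinge side, y along the hinge. A point of the lid's inner face at distance a from the hinge lies a*cos(angle) along -x and a*sin(angle) up from here; the shut lid covers the chest along -x.
- lid_edge (a point): Middle of the lid's free edge, 194 mm from the hinge, half-way through its thickness. The lid is a flat blue steel plate, 194 by 266 mm (along the hinge), 8 mm thick; the inner face passes through the hinge line, the outer face lies 8 mm beyond it. A 12 mm skirt hangs from its edges over the chest's walls. Axes turn with the lid: x to the hinge, z out of the outer face.
- press_pad (a point): Centre of the flat yellow pad (22 by 110 mm) on the lid's outer face, 165 mm from the hinge. Pressed here, the ajar lid yields over 9 to 13 mm, the push rising to 6 to 11 N; then it snaps, drops some 4 mm with hardly any push, and meets a firm rubber stop. Stop and catch height are set anew (within 10 mm, not measurable): press slowly, go by force. Over 22 N bends the lid.
- chest_centre (a point): Centre of the blue chest, 50 mm above the bench it is fixed to: 190 mm (x, to the hinge) by 260 mm (y) by 100 mm high, 4 mm walls, open at the top. Axes as hinge_line.
- jar_mid (a point): Bystander: white jar with red lid, 60 mm across, 85 mm high; this is its centre.
- spanner: Bystander: steel spanner, 160 mm long, lying flat along its x; origin under its middle.
- bar_mid (a point): Bystander: ground flat steel bar, 150 x 35 x 8 mm, lying flat; this is its centre.

How it is judged (in metres and radians):
On the way, in this order (a step that is already met when the one before it is completed fails the run):
1. the lid is past upright and falling (value of joint lid below 1.1 rad), for 0.02 s.
2. the lid has swung down by itself and rests ajar, untouched (value of joint lid between 0.066 and 0.25 rad and not (contact force between any of the fingers, the arm and lid above 0.1 N)), for 0.2 s.
3. the lid is past its catch and held down on its stop with 11 to 22 N (value of joint lid below 0.064 rad and contact force between the fingers and lid between 11 and 22 N), for 0.5 s.
At the end, for the whole second after the job is handed in: The lid stays latched down (hinge angle under 0.064 rad) by itself, and jar, spanner and bar are within 20 mm of where they stood (value of joint lid below 0.064 rad and distance of each of jar_mid, spanner, bar_mid from where it was at the start of the episode below 0.02 m); the robot touches nothing.
It fails at once if the lid is pushed with more than 22 N (contact force between any of the fingers, the arm and lid above 22 N).
It fails at once if the lid is helped or guided while it should be swinging down by itself (hinge angle 0.9 down to 0.3) (value of joint lid between 0.3 and 0.9 rad and contact force between any of the fingers, the arm and lid above 0.5 N).
It fails at once if jar, spanner or bar is shifted by more than 20 mm (distance of any of jar_mid, spanner, bar_mid from where it was at the start of the episode above 0.02 m).
It also fails if it takes over 64 s, if anything falls off the work surface, if the arm or the gripper's body presses on something with over 40 N, if the wrist force passes 120 N, or if a joint passes its speed limit or range.

### The arm

A 6-joint arm with a two-finger parallel gripper is mounted at the origin on the work surface. World frame = base frame: x ahead of the robot, y to its left, z up, the work surface at z = 0. Lengths are in m, angles in degrees, forces in N, time in s.
With the tool pointing down it reaches from about 0.25 to 0.725 m from the base axis. Payload 9.7 kg.
Tool frame: the origin (TCP) lies midway between the tips of the shut fingers; the grasp point (between the pads) lies 19 mm behind it; y points along the fingers, x is the direction in which the jaws open and shut, and the axes are right-handed (so a half turn about y gives the same grasp; the last joint's range is limited). The gripper opens to 85 mm and grips with 20 to 120 N. Pads are 22 mm wide; open, the fingers measure 114 mm over their backs; the gripper's body (76 mm by 85 mm) begins 54 mm behind the grasp point. The pads swing forward as they close: fully open they stand 13 mm farther back than shut.
Start: joints at [72.651, 4.979, 10.078, 95.1, 0, 90], TCP at [0.164, 0.525, 0.231] pointing down, gripper open.
Joint ranges: [-179.16, 179.16], [-48.56, 103.87], [-65.8, 70.77], [-126.05, 130.52], [-82.76, 87.17], [-180, 180]. Speed limits (degrees/s): [127.2, 127.2, 147.25, 180, 180, 180].

### API

Orientations are given as [roll, pitch, yaw] about the fixed x, y, z axes, in that order (R = Rz(yaw) Ry(pitch) Rx(roll)).
In Python, from workcell import get_obs, camera, job_done gives the robot as it stands.
- The arm moves only by the tool play_rows, never from a script. Its argument "moves" is a list of rows, each a list of 3 entries, a list of its own where there are three numbers: the turn, a rotation vector about the tool's x, y, z in degrees, then the shift along the tool's x, y, z in m, then the opening in per cent of the stroke, from 0 (shut) to 100 (fully open). A call has exactly 5 rows; each row is the pose to reach, as a shift and turn from the pose commanded when the call began, along the tool's axes at that moment; what a row does not reach only later rows make up. A row lasts 1/10 s, in which the tool goes at most 50 mm and 8.59 degrees, less where a joint would pass 70% of its speed; a pose out of reach is approached as far as the arm can. A call with a gripper value outside its range is refused whole. The fingers move at their own pace and stop on an object; "grip_force" is the grip in N (left out, the last holds). Time passes only in rows, so rows that repeat a pose let the fingers close, or fill a call up. It gives the time, the measured TCP pose, the force and the opening at its end, in the units of the state.
- get_obs(): the state, without advancing time (a new reading comes with each control period).
- camera(name): name is "scene" or "top" or "wrist"; returns a dict with "img" (384x512x3 uint8, red, green, blue), "fov_y" (degrees; the focal length in pixels is half the picture's height over the tangent of half this angle, whatever the lens; pixels are square), "cx", "cy" (the principal point, pixels), "world_from_camera" (4x4, takes a point from camera to world coordinates). Camera axes: x right, y up, looking along -z (the intrinsics and any distortion apply to the point x, -y, -z); pixel columns grow to the right and rows downward; lengths in m; the calibration is good to about 2 mm. A picture is of the moment at which its call begins. There is no depth.
- job_done(): hands the job in, once; it reports no verdict.
The state is a dict: "time": time; "q": joint angles; "qd": joint speeds; "joint_efforts": joint torques, N m; "ee_pos": TCP position; "tcp_rot": TCP orientation; "wrist_force": force on the tool from outside, world axes, zero at the start; "torque": the same for the moment, N m; "opening": finger opening in m.
Only numpy, scipy, OpenCV 4.12 (cv2) and the standard library are available. Lean on these libraries where they do the work, as an engineer would, in place of code of your own. Each camera call takes 0.05 s, during which the arm holds its last target.

## Working session

There is one attempt and no reset: what is moved stays moved. The work goes in short steps, Python scripts to look and compute and a tool call to move; the robot and the scene stay as the last step left them, time stands still between calls to the robot, and variables do not carry over. Pictures are saved under pics/ and viewed, and the job is handed in when it is done.

Besides the shell and the picture viewer there is one more tool, called after ">>>" as name([rows], argument=value, ...), one row to a line, values as JSON. play_rows: Moves the arm, as the interface text tells. Its arguments: {"type":"object","properties":{"moves":{"type":"array"},"grip_force":{"type":"number"}},"required":["moves"]}

```bash
mkdir -p pics; ls; python3 - <<'E'
from workcell import get_obs,camera
import cv2,json,numpy as np
o=get_obs();print({k:np.round(v,3).tolist() for k,v in o.items()})
ims=[]
for n in ["scene","top","wrist"]:
    c=camera(n);cv2.imwrite(f"pics/{n}0.png",c["img"][:,:,::-1]);np.savez(f"pics/{n}0.npz",**c)
    print(n,c["fov_y"],c["cx"],c["cy"],[k for k in c]);print(np.round(c["world_from_camera"],3).tolist())
E
```

```text
pics
{'time': 0.0, 'q': [72.653, 5.011, 10.034, 95.1, -0.001, 90.001], 'qd': [0.019, -0.054, 0.078, -0.117, 0.011, -0.035], 'joint_efforts': [0.0, -52.039, 46.48, 0.016, 0.0, 0.0], 'ee_pos': [0.164, 0.525, 0.231], 'tcp_rot': [-90.001, 0.078, 72.652], 'wrist_force': [-0.284, 0.377, 0.116], 'torque': [0.041, -0.004, -0.032], 'opening': 0.086}
scene 45.89605022652015 252.538438043423 191.03223318416678 ['img', 'fov_y', 'cx', 'cy', 'world_from_camera']
[[-0.365, -0.782, 0.505, 1.05], [0.931, -0.304, 0.203, 0.153], [-0.005, 0.544, 0.839, 0.891], [0.0, 0.0, 0.0, 1.0]]
top 44.49112865118744 259.27685390109895 194.82683795903574 ['img', 'fov_y', 'cx', 'cy', 'world_from_camera']
[[-0.008, 0.994, -0.109, 0.499], [-1.0, -0.009, -0.011, -0.053], [-0.012, 0.109, 0.994, 0.969], [0.0, 0.0, 0.0, 1.0]]
wrist 68.0765340407282 254.59410673918606 191.2412428463085 ['img', 'fov_y', 'cx', 'cy', 'world_from_camera']
[[0.298, -0.918, -0.261, 0.097], [0.955, 0.286, 0.083, 0.545], [-0.002, -0.274, 0.962, 0.373], [0.0, 0.0, 0.0, 1.0]]
```

View pics/scene0.png

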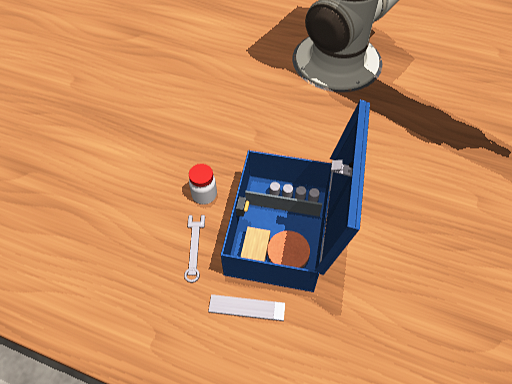

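View pics/top0.png

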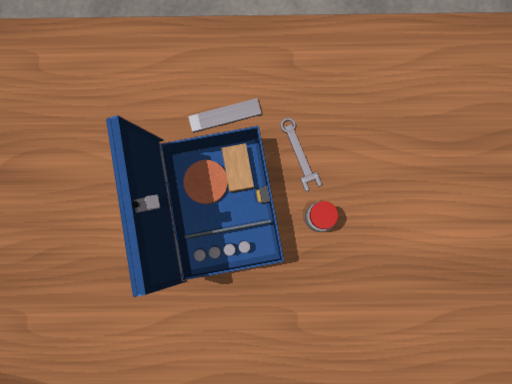

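View pics/wrist0.png

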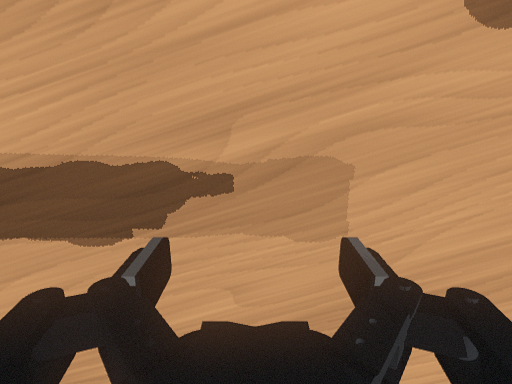

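```bash
python3 - <<'E'
import cv2,numpy as np
a=cv2.imread("pics/top0.png")[100:310,95:355];cv2.imwrite("pics/topc.png",cv2.resize(a,None,fx=3,fy=2.85,interpolation=cv2.INTER_CUBIC)[:598])
a=cv2.imread("pics/scene0.png")[90:330,180:390];cv2.imwrite("pics/scc.png",cv2.resize(a,None,fx=2.5,fy=2.5,interpolation=cv2.INTER_CUBIC))
E
```

```text
(no output)
```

View pics/topc.png

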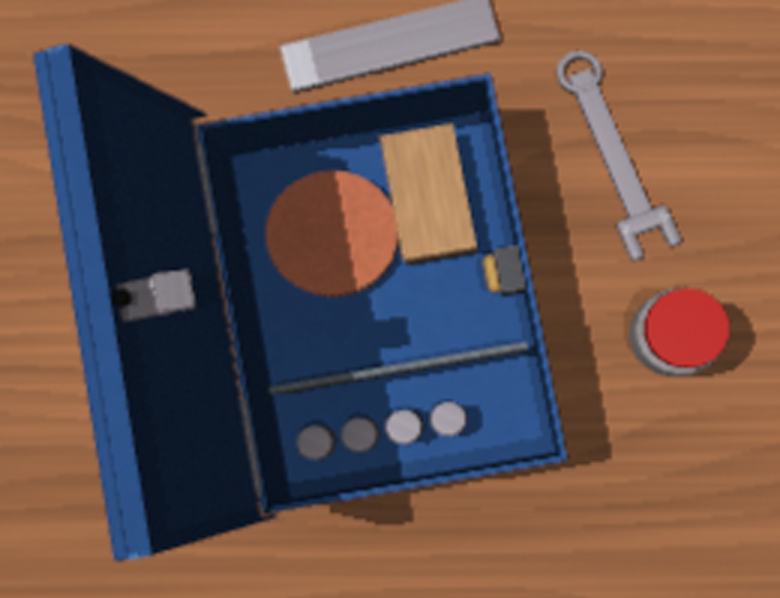

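View pics/scc.png

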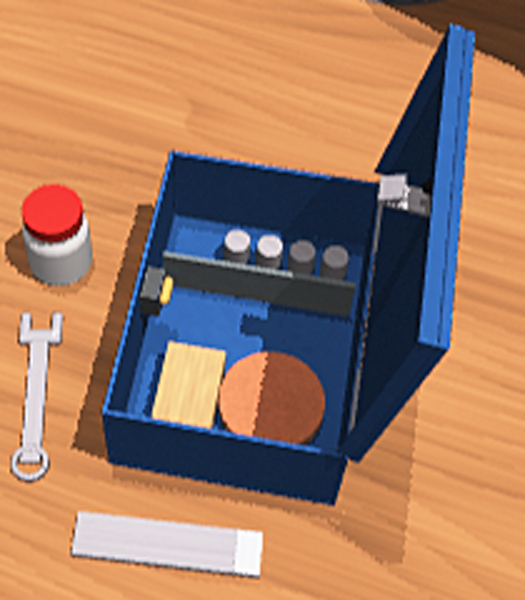

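```bash
cat > h.py <<'E'
import numpy as np,cv2
def load(n): return dict(np.load(f"pics/{n}.npz"))
def ray(c,p):
    f=c["img"].shape[0]/2/np.tan(np.radians(float(c["fov_y"]))/2)
    d=np.array([(p[0]-c["cx"])/f,-(p[1]-c["cy"])/f,-1.]);M=c["world_from_camera"]
    d=M[:3,:3]@d;return M[:3,3],d/np.linalg.norm(d)
def plane(c,p,z):
    o,d=ray(c,p);return o+d*(z-o[2])/d[2]
def tri(c1,p1,c2,p2):
    o1,d1=ray(c1,p1);o2,d2=ray(c2,p2)
    s=np.linalg.lstsq(np.c_[d1,-d2],o2-o1,rcond=None)[0]
    a=o1+s[0]*d1;b=o2+s[1]*d2;return (a+b)/2,np.linalg.norm(a-b)
E
python3 - <<'E'
from h import *
np.set_printoptions(precision=4,suppress=True)
t=load("top0");s=load("scene0")
R={k:plane(t,p,.1) for k,p in dict(A=(160.7,142.8),B=(258.7,126.3),C=(283.7,260.7),D=(183.3,280.4)).items()};print(R)
for a,b in ["AB","BC","CD","DA"]: 
    v=R[b]-R[a];print(a+b,np.linalg.norm(v),np.degrees(np.arctan2(v[1],v[0])))
print("triB",tri(t,(258.7,126.3),s,(221.6,254)),"triC",tri(t,(283.7,260.7),s,(248.8,150.8)))
for nm,a,b in [("lo outer",(107,118.6),(358,229.6)),("lo skirt",(118.3,115.4),(348.4,227.6)),("hi outer",(133.3,296.5),(369.6,102.8)),("hi skirt",(145,294),(360.8,100))]: print(nm,tri(t,a,s,b))
E
```

```text
{'A': array([0.6957, 0.1423, 0.1   ]), 'B': array([ 0.7255, -0.0432,  0.1   ]), 'C': array([ 0.4731, -0.087 ,  0.1   ]), 'D': array([0.4388, 0.0971, 0.1   ])}
AB 0.18789191755978582 -80.87673971927053
BC 0.2561797495024263 -170.15797578430974
CD 0.18722196255202814 100.54305112362117
DA 0.260828258305597 9.98902313802634
triB (array([ 0.7265, -0.0426,  0.095 ]), np.float64(0.0011870611748982607)) triC (array([ 0.4727, -0.0871,  0.0922]), np.float64(0.0005475247894738298))
lo outer (array([0.6918, 0.1809, 0.2855]), np.float64(0.0018781500941333286))
lo skirt (array([0.6956, 0.165 , 0.2874]), np.float64(0.0013335708200421807))
hi outer (array([0.4297, 0.1359, 0.2854]), np.float64(0.0017215913157612674))
hi skirt (array([0.4333, 0.1189, 0.2895]), np.float64(0.00020351662403790435))
```

```bash
cat >> h.py <<'E'
from scipy.spatial.transform import Rotation as Ro
H=np.array([.567,.1205,.1]);A=np.radians(9.9);N=np.array([-np.sin(A),np.cos(A),0]);U=np.array([np.cos(A),np.sin(A),0])
def P(n,z,u=0): return H+n*N+u*U+np.array([0,0,z-.1])
def go(target,yaw=9.9):
    from workcell import get_obs
    o=get_obs();R=Ro.from_euler('xyz',o["tcp_rot"],degrees=True)
    T=Ro.from_euler('xyz',[-90,0,yaw],degrees=True)
    d=R.inv().apply(target-np.array(o["ee_pos"]));
    print("t",o["time"],"pos",np.round(o["ee_pos"],4),"rot",np.round(o["tcp_rot"],2),"F",np.round(o["wrist_force"],2),"M",np.round(o["torque"],2),"op",round(o["opening"],4))
    print("turn",np.round((R.inv()*T).as_rotvec(degrees=True),2),"shift",np.round(d,4))
E
python3 -c "
from h import *
go(P(.08,.25))"
```

```text
t 0.15 pos [0.1639 0.5248 0.2307] rot [-9.000e+01  6.000e-02  7.265e+01] F [ 0.44  0.   -0.15] M [ 0.    0.   -0.01] op 0.0854
turn [ 3.000e-02  6.275e+01 -6.000e-02] shift [-0.1946 -0.0191 -0.4687]
```

>>> play_rows([
  [[0,8,0],[-0.019,-0.004,-0.045],0],
  [[0,16,0],[-0.038,-0.008,-0.09],0],
  [[0,24,0],[-0.057,-0.012,-0.135],0],
  [[0,32,0],[-0.076,-0.016,-0.18],0],
  [[0,40,0],[-0.095,-0.019,-0.225],0],
], grip_force=40)

```text
time: 0.65
ee_pos: [0.3516, 0.3657, 0.2505]
tcp_rot: [-90.0, -0.0, 32.3]
wrist_force: [0.8, 0.2, -0.5]
opening: 0.0124
```

```bash
python3 -c "
from h import *
go(P(.08,.25))"
```

```text
t 0.65 pos [0.3516 0.3657 0.2505] rot [-9.000e+01 -1.000e-02  3.234e+01] F [ 0.8   0.2  -0.52] M [ 0.09 -0.04 -0.05] op 0.0124
turn [-1.000e-02  2.244e+01  1.000e-02] shift [ 0.0814  0.0005 -0.2485]
```

>>> play_rows([
  [[0,5,0],[0.015,0,-0.045],0],
  [[0,10,0],[0.03,0,-0.09],0],
  [[0,15,0],[0.045,0,-0.135],0],
  [[0,20,0],[0.058,0,-0.178],0],
  [[0,22.4,0],[0.068,0,-0.208],0],
])

```text
time: 1.15
ee_pos: [0.5216, 0.2266, 0.2498]
tcp_rot: [-90.0, 0.0, 10.0]
wrist_force: [-0.5, 0.4, -0.3]
opening: -0.0001
```

```bash
python3 -c "
from h import *
go(P(.08,.25))"
```

```text
t 1.15 pos [0.5216 0.2266 0.2498] rot [-9.002e+01  3.000e-02  9.970e+00] F [-0.47  0.36 -0.29] M [ 0.06 -0.   -0.05] op -0.0001
turn [ 0.02  0.07 -0.03] shift [ 0.0264 -0.0002 -0.0323]
```

>>> play_rows([
  [[0,0,0],[0.008,0,-0.012],0],
  [[0,0,0],[0.016,0,-0.024],0],
  [[0,0,0],[0.024,0,-0.036],0],
  [[0,0,0],[0.026,0,-0.045],0],
  [[0,0,0],[0.026,0,-0.045],0],
])

```text
time: 1.65
ee_pos: [0.5535, 0.1886, 0.2503]
tcp_rot: [-90.0, 0.0, 10.2]
wrist_force: [-0.7, 0.1, 1.3]
opening: 0.0
```

```bash
python3 - <<'E'
from h import *
from workcell import camera
go(P(.06,.25))
c=camera("scene");a=c["img"][90:330,180:390,::-1];cv2.imwrite("pics/s1.png",cv2.resize(a,None,fx=2.5,fy=2.5))
c=camera("wrist");cv2.imwrite("pics/w1.png",c["img"][:,:,::-1])
E
```

```text
t 1.65 pos [0.5535 0.1886 0.2503] rot [-90.01   0.    10.25] F [-0.71  0.1   1.35] M [-0.01 -0.02  0.01] op 0.0
turn [ 0.01  0.35 -0.  ] shift [ 0.0015  0.0003 -0.0094]
```

View pics/s1.png

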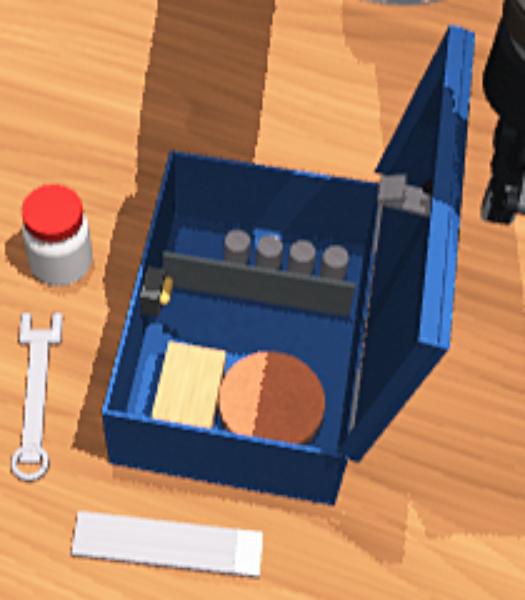

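View pics/w1.png

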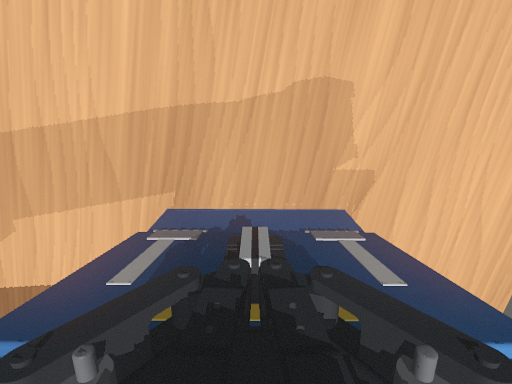

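>>> play_rows([
  [[0,0,0],[0,0,-0.004],0],
  [[0,0,0],[0,0,-0.008],0],
  [[0,0,0],[0,0,-0.012],0],
  [[0,0,0],[0,0,-0.016],0],
  [[0,0,0],[0,0,-0.02],0],
])

```text
time: 2.25
ee_pos: [0.5571, 0.1692, 0.2504]
tcp_rot: [-90.0, -0.0, 10.3]
wrist_force: [0.4, 1.1, 0.4]
opening: -0.0001
```

>>> play_rows([
  [[0,0,0],[0,0,-0.004],0],
  [[0,0,0],[0,0,-0.008],0],
  [[0,0,0],[0,0,-0.012],0],
  [[0,0,0],[0,0,-0.016],0],
  [[0,0,0],[0,0,-0.02],0],
])

```text
time: 2.75
ee_pos: [0.5608, 0.1495, 0.2514]
tcp_rot: [-90.0, -0.1, 10.3]
wrist_force: [-1.7, 2.8, 8.7]
opening: -0.0002
```

```bash
python3 - <<'E'
from h import *
go(P(-.066,.25))
E
```

```text
t 2.75 pos [0.5608 0.1495 0.2514] rot [-89.99  -0.1   10.25] F [-1.73  2.8   8.72] M [ 0.17  0.32 -0.06] op -0.0002
turn [-0.01  0.35  0.1 ] shift [ 0.0005  0.0014 -0.0957]
```

>>> play_rows([
  [[0,0,0],[0,-0.004,0],0],
  [[0,0,0],[0,-0.008,0],0],
  [[0,0,0],[0,-0.012,0],0],
  [[0,0,0],[0,-0.014,0],0],
  [[0,0,0],[0,-0.014,0],0],
])

```text
time: 3.25
ee_pos: [0.5608, 0.1498, 0.2646]
tcp_rot: [-90.0, -0.0, 10.3]
wrist_force: [0.5, 0.5, 0.4]
opening: -0.0
```

```bash
python3 - <<'E'
from h import *
from workcell import camera
go(P(-.066,.25))
c=camera("scene");a=c["img"][60:300,200:410,::-1];cv2.imwrite("pics/s2.png",cv2.resize(a,None,fx=2.5,fy=2.5))
E
```

```text
t 3.25 pos [0.5608 0.1498 0.2646] rot [-9.000e+01 -2.000e-02  1.025e+01] F [0.45 0.45 0.37] M [-0.01 -0.03 -0.01] op -0.0
turn [0.   0.35 0.02] shift [ 0.0005  0.0146 -0.0959]
```

View pics/s2.png

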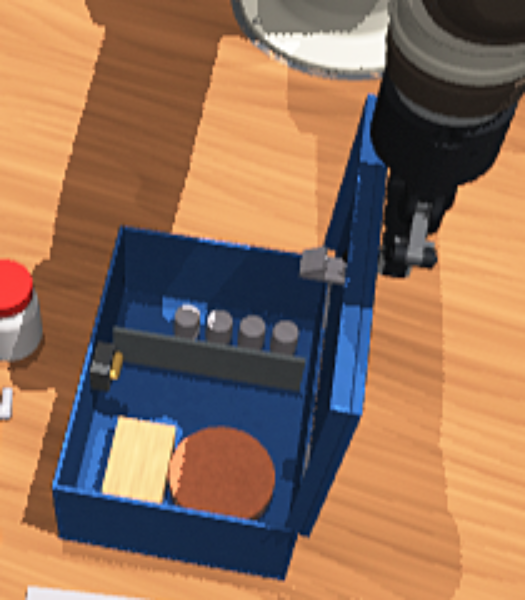

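>>> play_rows([
  [[0,0,0],[0,0,-0.003],0],
  [[0,0,0],[0,0,-0.006],0],
  [[0,0,0],[0,0,-0.009],0],
  [[0,0,0],[0,0,-0.012],0],
  [[0,0,0],[0,0,-0.015],0],
])

```text
time: 3.8
ee_pos: [0.5633, 0.1347, 0.2643]
tcp_rot: [-90.0, -0.0, 10.2]
wrist_force: [-0.3, 1.3, 1.1]
opening: -0.0
```

```bash
python3 - <<'E'
from h import *
go(P(-.066,.25))
E
```

```text
t 3.8 pos [0.5633 0.1347 0.2643] rot [-89.99  -0.    10.25] F [-0.29  1.31  1.12] M [0.24 0.13 0.03] op -0.0
turn [-0.01  0.35  0.  ] shift [ 0.0007  0.0143 -0.0806]
```

>>> play_rows([
  [[0,0,0],[0,0,-0.004],0],
  [[0,0,0],[0,0,-0.008],0],
  [[0,0,0],[0,0,-0.012],0],
  [[0,0,0],[0,0,-0.016],0],
  [[0,0,0],[0,0,-0.02],0],
])

```text
time: 4.3
ee_pos: [0.5669, 0.1149, 0.2641]
tcp_rot: [-90.0, 0.0, 10.2]
wrist_force: [0.6, 2.0, -1.0]
opening: -0.0002
```

>>> play_rows([
  [[0,0,0],[0,0,-0.004],0],
  [[0,0,0],[0,0,-0.008],0],
  [[0,0,0],[0,0.002,-0.012],0],
  [[0,0,0],[0,0.003,-0.016],0],
  [[0,0,0],[0,0.004,-0.02],0],
])

```text
time: 4.8
ee_pos: [0.5705, 0.0953, 0.2602]
tcp_rot: [-90.0, -0.0, 10.2]
wrist_force: [-0.7, -0.0, 0.2]
opening: -0.0001
```

```bash
python3 - <<'E'
from h import *
from workcell import camera
go(P(-.066,.25))
c=camera("scene");a=c["img"][60:300,180:390,::-1];cv2.imwrite("pics/s3.png",cv2.resize(a,None,fx=2.5,fy=2.5));np.savez("pics/s3.npz",**c)
E
```

```text
t 4.8 pos [0.5705 0.0953 0.2602] rot [-90.01  -0.    10.25] F [-0.73 -0.04  0.15] M [ 0.1   0.02 -0.03] op -0.0001
turn [0.01 0.35 0.  ] shift [ 0.0007  0.0102 -0.0406]
```

View pics/s3.png

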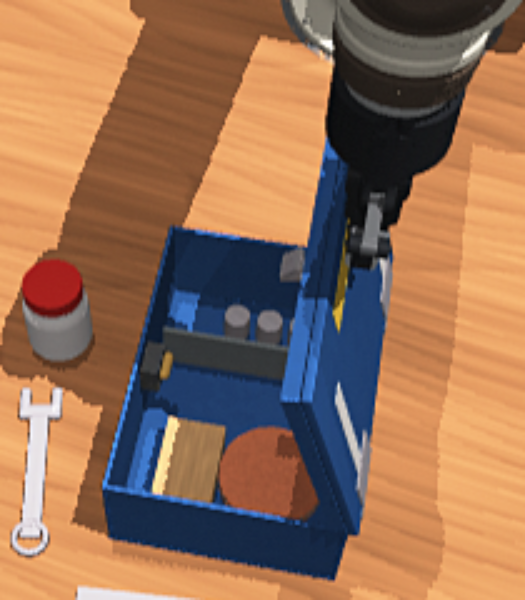

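>>> play_rows([
  [[0,0,0],[0,0.001,-0.003],0],
  [[0,0,0],[0,0.002,-0.006],0],
  [[0,0,0],[0,0.004,-0.009],0],
  [[0,0,0],[0,0.005,-0.012],0],
  [[0,0,0],[0,0.006,-0.015],0],
])

```text
time: 5.35
ee_pos: [0.5731, 0.0806, 0.2541]
tcp_rot: [-90.0, 0.0, 10.3]
wrist_force: [-0.1, 0.8, 0.8]
opening: -0.0003
```

```bash
python3 - <<'E'
from h import *
from workcell import camera
go(P(-.066,.25))
c=camera("scene");a=c["img"][60:300,180:390,::-1];cv2.imwrite("pics/s4.png",cv2.resize(a,None,fx=2.5,fy=2.5));np.savez("pics/s4.npz",**c)
E
```

```text
t 5.35 pos [0.5731 0.0806 0.2541] rot [-9.000e+01  1.000e-02  1.025e+01] F [-0.13  0.84  0.76] M [ 0.06 -0.04 -0.02] op -0.0003
turn [ 0.    0.35 -0.01] shift [ 0.0007  0.0041 -0.0257]
```

View pics/s4.png

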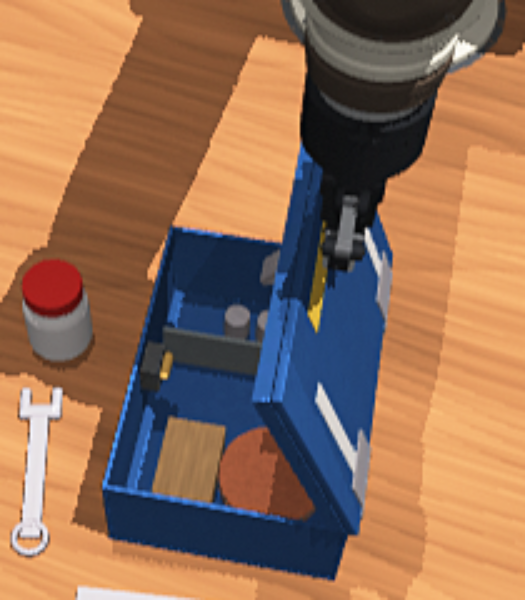

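>>> play_rows([
  [[0,0,0],[0,0,-0.002],0],
  [[0,0,0],[0,0,-0.004],0],
  [[0,0,0],[0,0,-0.006],0],
  [[0,0,0],[0,0,-0.008],0],
  [[0,0,0],[0,0,-0.01],0],
])

```text
time: 5.9
ee_pos: [0.5749, 0.0708, 0.2543]
tcp_rot: [-90.0, -0.0, 10.2]
wrist_force: [-0.4, -0.9, -0.3]
opening: -0.0002
```

```bash
python3 - <<'E'
from h import *
from workcell import camera
go(P(-.066,.25))
c=camera("scene");a=c["img"][60:300,180:390,::-1];cv2.imwrite("pics/s5.png",cv2.resize(a,None,fx=2.5,fy=2.5));np.savez("pics/s5.npz",**c)
E
```

```text
t 5.9 pos [0.5749 0.0708 0.2543] rot [-90.    -0.    10.25] F [-0.43 -0.92 -0.31] M [-0.03  0.02  0.02] op -0.0002
turn [0.   0.35 0.  ] shift [ 0.0007  0.0043 -0.0157]
```

View pics/s5.png

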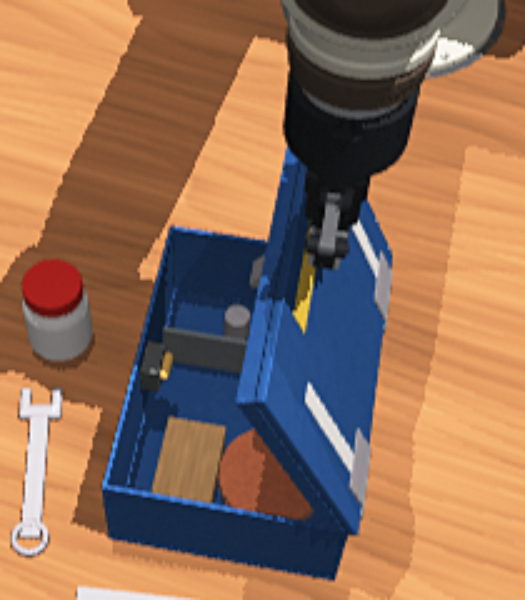

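>>> play_rows([
  [[0,0,0],[0,0,-0.002],0],
  [[0,0,0],[0,0,-0.004],0],
  [[0,0,0],[0,0,-0.006],0],
  [[0,0,0],[0,0,-0.007],0],
  [[0,0,0],[0,0,-0.007],0],
])

```text
time: 6.45
ee_pos: [0.5761, 0.064, 0.2543]
tcp_rot: [-90.0, -0.0, 10.2]
wrist_force: [0.1, -0.1, -0.3]
opening: 0.0002
```

```bash
python3 - <<'E'
from h import *
from workcell import camera
go(P(-.066,.25))
c=camera("scene");a=c["img"][60:300,180:390,::-1];cv2.imwrite("pics/s6.png",cv2.resize(a,None,fx=2.5,fy=2.5));np.savez("pics/s6.npz",**c)
E
```

```text
t 6.45 pos [0.5761 0.064  0.2543] rot [-90.    -0.    10.24] F [ 0.11 -0.08 -0.27] M [0.04 0.   0.01] op 0.0002
turn [0.   0.34 0.  ] shift [ 0.0007  0.0043 -0.0088]
```

View pics/s6.png

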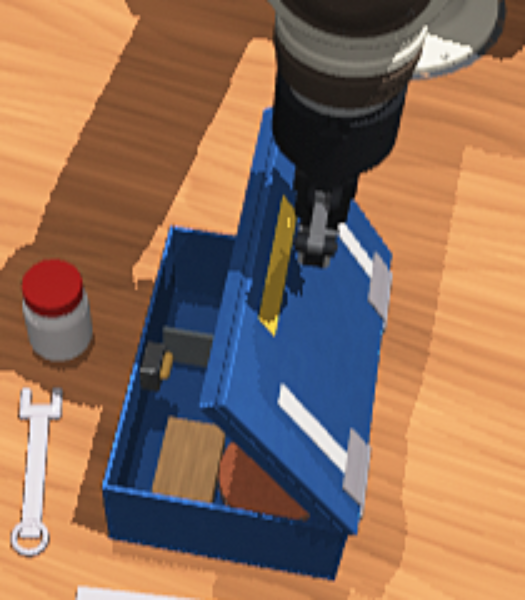

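>>> play_rows([
  [[0,0,0],[0,-0.008,0.01],0],
  [[0,0,0],[0,-0.016,0.01],0],
  [[0,0,0],[0,-0.02,0.01],0],
  [[0,0,0],[0,-0.02,0.01],0],
  [[0,0,0],[0,-0.02,0.01],0],
])

```text
time: 7.0
ee_pos: [0.5745, 0.074, 0.2743]
tcp_rot: [-90.0, -0.0, 10.3]
wrist_force: [0.4, 0.2, -0.7]
opening: -0.0002
```

>>> play_rows([
  [[0,0,0],[0,0,0],0],
  [[0,0,0],[0,0,0],0],
  [[0,0,0],[0,0,0],0],
  [[0,0,0],[0,0,0],0],
  [[0,0,0],[0,0,0],0],
])

```text
time: 7.5
ee_pos: [0.5743, 0.0739, 0.2742]
tcp_rot: [-90.0, 0.0, 10.2]
wrist_force: [0.3, 0.2, -0.5]
opening: 0.0002
```

>>> play_rows([
  [[0,0,0],[0,0,0],0],
  [[0,0,0],[0,0,0],0],
  [[0,0,0],[0,0,0],0],
  [[0,0,0],[0,0,0],0],
  [[0,0,0],[0,0,0],0],
])

```text
time: 8.0
ee_pos: [0.5743, 0.074, 0.2743]
tcp_rot: [-90.0, 0.0, 10.3]
wrist_force: [-0.3, 0.8, -0.6]
opening: 0.0001
```

>>> play_rows([
  [[0,0,0],[0,0,0],0],
  [[0,0,0],[0,0,0],0],
  [[0,0,0],[0,0,0],0],
  [[0,0,0],[0,0,0],0],
  [[0,0,0],[0,0,0],0],
])

```text
time: 8.5
ee_pos: [0.5743, 0.074, 0.2743]
tcp_rot: [-90.0, -0.0, 10.3]
wrist_force: [0.2, 0.9, -0.3]
opening: -0.0
```

```bash
python3 - <<'E'
from h import *
from workcell import camera
go(P(-.165,.16))
for n in ["scene","top"]:
    c=camera(n);cv2.imwrite(f"pics/{n}7.png",c["img"][:,:,::-1]);np.savez(f"pics/{n}7.npz",**c)
E
```

```text
t 8.5 pos [0.5743 0.074  0.2743] rot [-90.    -0.    10.25] F [ 0.21  0.9  -0.29] M [0.02 0.   0.02] op -0.0
turn [-0.    0.35  0.  ] shift [ 0.      0.1143 -0.1179]
```

View pics/scene7.png

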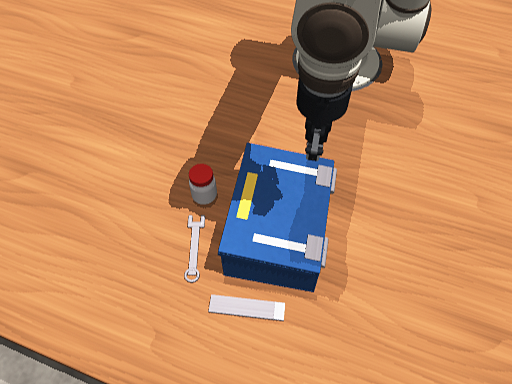

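View pics/top7.png

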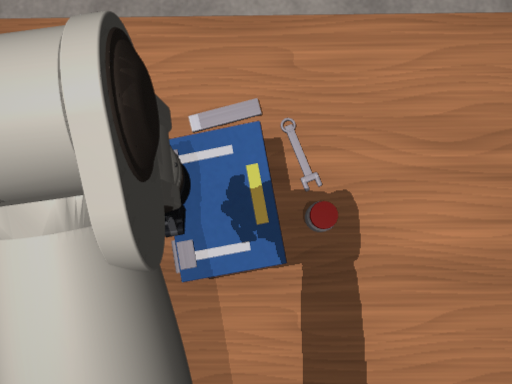

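```bash
python3 - <<'E'
from h import *
q={}
for n in ["scene7","top7"]:
    c=load(n);h=cv2.cvtColor(c["img"],cv2.COLOR_RGB2HSV)
    m=cv2.inRange(h,(22,150,60),(35,255,255))
    cs=max(cv2.findContours(m,0,1)[0],key=cv2.contourArea);r=cv2.minAreaRect(cs);q[n]=r[0];print(n,r,plane(c,r[0],.125))
print(tri(load("top7"),q["top7"],load("scene7"),q["scene7"]),P(-.165,.125))
p,_=tri(load("top7"),q["top7"],load("scene7"),q["scene7"])
go(np.r_[p[:2],.16])
E
```

```text
scene7 ((248.8529510498047, 187.08824157714844), (10.429031372070312, 28.861740112304688), 14.03624439239502) [ 0.58261754 -0.04252595  0.125     ]
top7 ((258.7528381347656, 204.0150909423828), (37.287715911865234, 11.05731201171875), 79.3803482055664) [ 0.5755455  -0.04243127  0.125     ]
(array([ 0.57680845, -0.04354291,  0.11620927]), np.float64(0.0026123482477638446)) [ 0.5953683  -0.04204304  0.125     ]
t 8.6 pos [0.5743 0.074  0.2743] rot [-90.     0.    10.25] F [-0.44  0.55  0.62] M [-0.02 -0.05  0.05] op -0.0001
turn [-0.    0.35 -0.  ] shift [-0.0184  0.1143 -0.1161]
```

>>> play_rows([
  [[0,0,0],[0,0.01,-0.03],0],
  [[0,0,0],[0,0.03,-0.06],0],
  [[0,0,0],[0,0.06,-0.09],0],
  [[0,0,0],[0,0.09,-0.116],0],
  [[0,0,0],[0,0.105,-0.117],0],
])

```text
time: 9.1
ee_pos: [0.5945, -0.0438, 0.1662]
tcp_rot: [-90.0, 0.2, 10.1]
wrist_force: [-0.9, -0.1, 0.1]
opening: -0.0002
```

>>> play_rows([
  [[0,0,0],[0,0,0],0],
  [[0,0,0],[0,0,0],0],
  [[0,0,0],[0,0,0],0],
  [[0,0,0],[0,0,0],0],
  [[0,0,0],[0,0,0],0],
])

```text
time: 9.6
ee_pos: [0.5955, -0.0407, 0.1702]
tcp_rot: [-90.0, -0.1, 10.3]
wrist_force: [0.2, 0.2, -0.5]
opening: -0.0004
```

```bash
python3 - <<'E'
from h import *
from workcell import camera
go(P(-.165,.14))
c=camera("scene");a=c["img"][60:300,180:390,::-1];cv2.imwrite("pics/s8.png",cv2.resize(a,None,fx=2.5,fy=2.5))
c=camera("wrist");cv2.imwrite("pics/w8.png",c["img"][:,:,::-1])
E
```

```text
t 9.6 pos [ 0.5955 -0.0407  0.1702] rot [-9.002e+01 -8.000e-02  1.029e+01] F [ 0.17  0.15 -0.5 ] M [-0.04  0.    0.03] op -0.0004
turn [0.02 0.39 0.08] shift [-0.0004  0.0302 -0.0012]
```

View pics/s8.png

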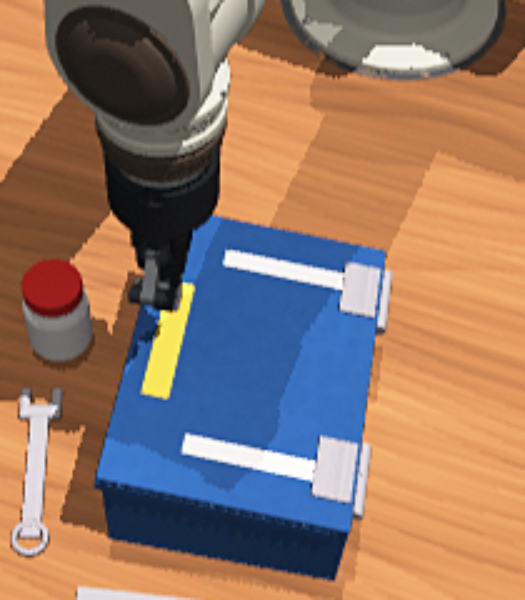

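View pics/w8.png

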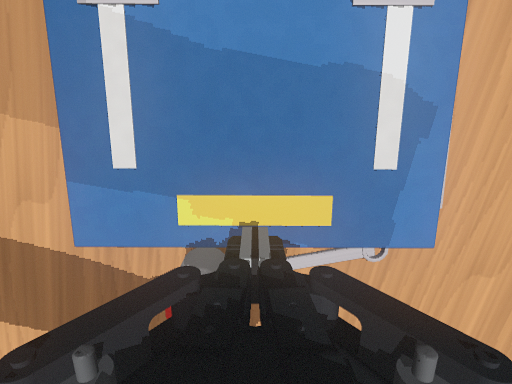

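```bash
python3 - <<'E'
from h import *
from workcell import camera
c=camera("wrist")
for p in [(254,210),(254,247),(178,210),(332,210)]:
    w=plane(c,p,.127)-H; print(p,w@N,w@U)
from workcell import get_obs
w=np.array(get_obs()["ee_pos"])-H;print(w@N,w@U)
E
```

```text
(254, 210) -0.16127470791463402 -0.0011168344917457254
(254, 247) -0.18943208209745818 -0.0009441269563227831
(178, 210) -0.16162636065647576 -0.05360526057863573
(332, 210) -0.16091379614034013 0.052753614206291426
-0.16391085574731457 7.040582370172337e-05
```

>>> play_rows([
  [[0,0,0],[0,0.006,0.001],0],
  [[0,0,0],[0,0.014,0.002],0],
  [[0,0,0],[0,0.022,0.002],0],
  [[0,0,0],[0,0.028,0.002],0],
  [[0,0,0],[0,0.028,0.002],0],
])

```text
time: 10.25
ee_pos: [0.5942, -0.0392, 0.1398]
tcp_rot: [-90.0, 0.1, 10.3]
wrist_force: [-0.1, -0.7, 0.3]
opening: -0.0003
```

>>> play_rows([
  [[0,0,0],[0,0.001,0],0],
  [[0,0,0],[0,0.002,0],0],
  [[0,0,0],[0,0.003,0],0],
  [[0,0,0],[0,0.004,0],0],
  [[0,0,0],[0,0.005,0],0],
])

```text
time: 10.75
ee_pos: [0.5949, -0.0392, 0.1363]
tcp_rot: [-90.0, -0.0, 10.3]
wrist_force: [0.4, 1.0, -0.0]
opening: 0.0001
```

>>> play_rows([
  [[0,0,0],[0,0.0008,0],0],
  [[0,0,0],[0,0.0016,0],0],
  [[0,0,0],[0,0.0024,0],0],
  [[0,0,0],[0,0.0032,0],0],
  [[0,0,0],[0,0.004,0],0],
])

```text
time: 11.25
ee_pos: [0.5948, -0.0392, 0.1322]
tcp_rot: [-90.0, -0.0, 10.3]
wrist_force: [0.4, -0.3, 0.1]
opening: -0.0002
```

>>> play_rows([
  [[0,0,0],[0,0.0006,0],0],
  [[0,0,0],[0,0.0012,0],0],
  [[0,0,0],[0,0.0018,0],0],
  [[0,0,0],[0,0.0024,0],0],
  [[0,0,0],[0,0.003,0],0],
])

```text
time: 11.75
ee_pos: [0.5948, -0.0392, 0.1292]
tcp_rot: [-90.0, 0.0, 10.2]
wrist_force: [0.3, -0.2, 0.1]
opening: -0.0001
```

>>> play_rows([
  [[0,0,0],[0,0.0004,0],0],
  [[0,0,0],[0,0.0008,0],0],
  [[0,0,0],[0,0.0012,0],0],
  [[0,0,0],[0,0.0016,0],0],
  [[0,0,0],[0,0.002,0],0],
])

```text
time: 12.25
ee_pos: [0.5948, -0.0392, 0.1273]
tcp_rot: [-90.0, -0.0, 10.3]
wrist_force: [-0.4, -0.1, 0.4]
opening: -0.0001
```

>>> play_rows([
  [[0,0,0],[0,0.0004,0],0],
  [[0,0,0],[0,0.0008,0],0],
  [[0,0,0],[0,0.0012,0],0],
  [[0,0,0],[0,0.0016,0],0],
  [[0,0,0],[0,0.002,0],0],
])

```text
time: 12.75
ee_pos: [0.5948, -0.0392, 0.1253]
tcp_rot: [-90.0, -0.0, 10.3]
wrist_force: [-0.3, 0.0, -0.3]
opening: 0.0003
```

>>> play_rows([
  [[0,0,0],[0,0.0004,0],0],
  [[0,0,0],[0,0.0008,0],0],
  [[0,0,0],[0,0.0012,0],0],
  [[0,0,0],[0,0.0016,0],0],
  [[0,0,0],[0,0.002,0],0],
])

```text
time: 13.25
ee_pos: [0.5948, -0.0392, 0.1233]
tcp_rot: [-90.0, -0.0, 10.2]
wrist_force: [0.4, 0.2, 0.7]
opening: -0.0
```

>>> play_rows([
  [[0,0,0],[0,0.0004,0],0],
  [[0,0,0],[0,0.0008,0],0],
  [[0,0,0],[0,0.0012,0],0],
  [[0,0,0],[0,0.0016,0],0],
  [[0,0,0],[0,0.002,0],0],
])

```text
time: 13.75
ee_pos: [0.5948, -0.0392, 0.1215]
tcp_rot: [-90.0, -0.0, 10.2]
wrist_force: [-0.6, 0.5, 3.0]
opening: 0.0001
```

>>> play_rows([
  [[0,0,0],[0,0.0004,0],0],
  [[0,0,0],[0,0.0008,0],0],
  [[0,0,0],[0,0.0012,0],0],
  [[0,0,0],[0,0.0016,0],0],
  [[0,0,0],[0,0.002,0],0],
])

```text
time: 14.25
ee_pos: [0.5949, -0.0394, 0.1198]
tcp_rot: [-90.0, -0.0, 10.2]
wrist_force: [-3.1, -1.9, 6.1]
opening: -0.0
```

>>> play_rows([
  [[0,0,0],[0,0.0004,0],0],
  [[0,0,0],[0,0.0008,0],0],
  [[0,0,0],[0,0.0012,0],0],
  [[0,0,0],[0,0.0016,0],0],
  [[0,0,0],[0,0.002,0],0],
])

```text
time: 14.75
ee_pos: [0.5949, -0.0395, 0.1179]
tcp_rot: [-90.0, -0.0, 10.2]
wrist_force: [-1.8, -2.2, 6.2]
opening: 0.0001
```

>>> play_rows([
  [[0,0,0],[0,0.0003,0],0],
  [[0,0,0],[0,0.0006,0],0],
  [[0,0,0],[0,0.0009,0],0],
  [[0,0,0],[0,0.0012,0],0],
  [[0,0,0],[0,0.0015,0],0],
])

```text
time: 15.25
ee_pos: [0.595, -0.0397, 0.1166]
tcp_rot: [-90.1, -0.1, 10.2]
wrist_force: [-2.7, -1.9, 7.9]
opening: 0.0003
```

>>> play_rows([
  [[0,0,0],[0,0.0003,0],0],
  [[0,0,0],[0,0.0006,0],0],
  [[0,0,0],[0,0.0009,0],0],
  [[0,0,0],[0,0.0012,0],0],
  [[0,0,0],[0,0.0012,0],0],
])

```text
time: 15.75
ee_pos: [0.595, -0.0397, 0.1154]
tcp_rot: [-90.1, -0.1, 10.2]
wrist_force: [-3.4, -2.6, 8.0]
opening: -0.0001
```

>>> play_rows([
  [[0,0,0],[0,0.0003,0],0],
  [[0,0,0],[0,0.0006,0],0],
  [[0,0,0],[0,0.0009,0],0],
  [[0,0,0],[0,0.001,0],0],
  [[0,0,0],[0,0.001,0],0],
])

```text
time: 16.25
ee_pos: [0.595, -0.0398, 0.1146]
tcp_rot: [-90.1, -0.1, 10.2]
wrist_force: [-1.9, -3.2, 8.5]
opening: 0.0003
```

>>> play_rows([
  [[0,0,0],[0,0.0003,0],0],
  [[0,0,0],[0,0.0006,0],0],
  [[0,0,0],[0,0.0009,0],0],
  [[0,0,0],[0,0.001,0],0],
  [[0,0,0],[0,0.001,0],0],
])

```text
time: 16.75
ee_pos: [0.595, -0.0399, 0.1137]
tcp_rot: [-90.1, -0.1, 10.2]
wrist_force: [-2.8, -3.8, 8.9]
opening: -0.0001
```

>>> play_rows([
  [[0,0,0],[0,0.0003,0],0],
  [[0,0,0],[0,0.0006,0],0],
  [[0,0,0],[0,0.0008,0],0],
  [[0,0,0],[0,0.0008,0],0],
  [[0,0,0],[0,0.0008,0],0],
])

```text
time: 17.25
ee_pos: [0.595, -0.0399, 0.1129]
tcp_rot: [-90.1, -0.1, 10.2]
wrist_force: [-2.7, -4.2, 9.7]
opening: 0.0002
```

>>> play_rows([
  [[0,0,0],[0,0.0003,0],0],
  [[0,0,0],[0,0.0006,0],0],
  [[0,0,0],[0,0.0008,0],0],
  [[0,0,0],[0,0.0008,0],0],
  [[0,0,0],[0,0.0008,0],0],
])

```text
time: 17.75
ee_pos: [0.595, -0.04, 0.112]
tcp_rot: [-90.1, -0.1, 10.2]
wrist_force: [-2.6, -4.8, 9.0]
opening: 0.0002
```

>>> play_rows([
  [[0,0,0],[0,0.0003,0],0],
  [[0,0,0],[0,0.0006,0],0],
  [[0,0,0],[0,0.0008,0],0],
  [[0,0,0],[0,0.0008,0],0],
  [[0,0,0],[0,0.0008,0],0],
])

```text
time: 18.25
ee_pos: [0.595, -0.04, 0.1108]
tcp_rot: [-90.1, -0.0, 10.2]
wrist_force: [-0.9, -4.1, 4.9]
opening: 0.0001
```

>>> play_rows([
  [[0,0,0],[0,0.0002,0],0],
  [[0,0,0],[0,0.0004,0],0],
  [[0,0,0],[0,0.0006,0],0],
  [[0,0,0],[0,0.0008,0],0],
  [[0,0,0],[0,0.0008,0],0],
])

```text
time: 18.75
ee_pos: [0.5946, -0.0389, 0.1088]
tcp_rot: [-90.0, 0.0, 10.3]
wrist_force: [-0.4, 0.2, 0.6]
opening: -0.0002
```

>>> play_rows([
  [[0,0,0],[0,0.0002,0],0],
  [[0,0,0],[0,0.0004,0],0],
  [[0,0,0],[0,0.0006,0],0],
  [[0,0,0],[0,0.0006,0],0],
  [[0,0,0],[0,0.0006,0],0],
])

```text
time: 19.25
ee_pos: [0.5948, -0.0392, 0.1088]
tcp_rot: [-90.0, 0.0, 10.3]
wrist_force: [-0.1, 0.2, -0.2]
opening: 0.0002
```

>>> play_rows([
  [[0,0,0],[0,0.0002,0],0],
  [[0,0,0],[0,0.0004,0],0],
  [[0,0,0],[0,0.0006,0],0],
  [[0,0,0],[0,0.0008,0],0],
  [[0,0,0],[0,0.0008,0],0],
])

```text
time: 19.75
ee_pos: [0.5948, -0.0392, 0.108]
tcp_rot: [-90.0, 0.0, 10.3]
wrist_force: [0.5, 0.2, 1.1]
opening: -0.0004
```

>>> play_rows([
  [[0,0,0],[0,0.0002,0],0],
  [[0,0,0],[0,0.0004,0],0],
  [[0,0,0],[0,0.0006,0],0],
  [[0,0,0],[0,0.0006,0],0],
  [[0,0,0],[0,0.0006,0],0],
])

```text
time: 20.25
ee_pos: [0.5948, -0.0392, 0.1077]
tcp_rot: [-90.0, -0.0, 10.2]
wrist_force: [-1.1, -1.0, 4.0]
opening: 0.0005
```

>>> play_rows([
  [[0,0,0],[0,0.0002,0],0],
  [[0,0,0],[0,0.0004,0],0],
  [[0,0,0],[0,0.0006,0],0],
  [[0,0,0],[0,0.0006,0],0],
  [[0,0,0],[0,0.0006,0],0],
])

```text
time: 20.75
ee_pos: [0.5949, -0.0392, 0.1075]
tcp_rot: [-90.0, -0.0, 10.3]
wrist_force: [-3.4, 0.6, 7.0]
opening: 0.0001
```

>>> play_rows([
  [[0,0,0],[0,0.0002,0],0],
  [[0,0,0],[0,0.0004,0],0],
  [[0,0,0],[0,0.0004,0],0],
  [[0,0,0],[0,0.0004,0],0],
  [[0,0,0],[0,0.0004,0],0],
])

```text
time: 21.25
ee_pos: [0.5949, -0.0392, 0.1074]
tcp_rot: [-90.0, -0.1, 10.2]
wrist_force: [-3.8, -0.2, 9.8]
opening: 0.0001
```

>>> play_rows([
  [[0,0,0],[0,0.0002,0],0],
  [[0,0,0],[0,0.0004,0],0],
  [[0,0,0],[0,0.0006,0],0],
  [[0,0,0],[0,0.0006,0],0],
  [[0,0,0],[0,0.0006,0],0],
])

```text
time: 21.75
ee_pos: [0.5949, -0.0392, 0.1073]
tcp_rot: [-90.0, -0.1, 10.3]
wrist_force: [-4.4, 0.2, 12.9]
opening: 0.0004
```

```bash
python3 - <<'E'
from h import *
go(P(-.165,.14))
E
```

```text
t 21.75 pos [ 0.5949 -0.0392  0.1073] rot [-9.002e+01 -8.000e-02  1.025e+01] F [-4.41  0.23 12.92] M [0.   1.06 0.02] op 0.0004
turn [0.02 0.35 0.08] shift [ 0.     -0.0327 -0.0029]
```

>>> play_rows([
  [[0,0,0],[0,0.0002,0],0],
  [[0,0,0],[0,0.0003,0],0],
  [[0,0,0],[0,0.0003,0],0],
  [[0,0,0],[0,0.0003,0],0],
  [[0,0,0],[0,0.0003,0],0],
])

```text
time: 22.25
ee_pos: [0.5949, -0.0392, 0.1073]
tcp_rot: [-90.0, -0.1, 10.2]
wrist_force: [-5.8, 0.4, 14.3]
opening: 0.0001
```

>>> play_rows([
  [[0,0,0],[0,0,0],0],
  [[0,0,0],[0,0,0],0],
  [[0,0,0],[0,0,0],0],
  [[0,0,0],[0,0,0],0],
  [[0,0,0],[0,0,0],0],
])

```text
time: 22.75
ee_pos: [0.5949, -0.0392, 0.1073]
tcp_rot: [-90.0, -0.1, 10.2]
wrist_force: [-5.0, 0.5, 14.5]
opening: -0.0
```

>>> play_rows([
  [[0,0,0],[0,0,0],0],
  [[0,0,0],[0,0,0],0],
  [[0,0,0],[0,0,0],0],
  [[0,0,0],[0,0,0],0],
  [[0,0,0],[0,0,0],0],
])

```text
time: 23.25
ee_pos: [0.5949, -0.0392, 0.1073]
tcp_rot: [-90.0, -0.1, 10.2]
wrist_force: [-6.4, -0.0, 14.5]
opening: -0.0003
```

>>> play_rows([
  [[0,0,0],[0,0,0],0],
  [[0,0,0],[0,0,0],0],
  [[0,0,0],[0,0,0],0],
  [[0,0,0],[0,0,0],0],
  [[0,0,0],[0,0,0],0],
])

```text
time: 23.75
ee_pos: [0.5949, -0.0392, 0.1073]
tcp_rot: [-90.0, -0.1, 10.2]
wrist_force: [-6.0, -0.3, 14.1]
opening: -0.0002
```

Held for over 1.5 s at about 15 N. Now release.

>>> play_rows([
  [[0,0,0],[0,-0.001,0],0],
  [[0,0,0],[0,-0.003,0],0],
  [[0,0,0],[0,-0.007,0],0],
  [[0,0,0],[0,-0.015,0],0],
  [[0,0,0],[0,-0.025,0],0],
])

```text
time: 24.25
ee_pos: [0.5946, -0.0392, 0.1308]
tcp_rot: [-90.0, 0.0, 10.2]
wrist_force: [-0.5, 0.0, 0.8]
opening: 0.0002
```

>>> play_rows([
  [[0,0,0],[0,-0.03,0],0],
  [[0,0,0],[0,-0.07,0.03],0],
  [[0,0,0],[0,-0.11,0.07],0],
  [[0,0,0],[0,-0.12,0.11],0],
  [[0,0,0],[0,-0.12,0.15],0],
])

```text
time: 24.75
ee_pos: [0.5685, 0.11, 0.2545]
tcp_rot: [-90.0, -0.3, 10.2]
wrist_force: [1.1, 0.0, 0.3]
opening: 0.0002
```

>>> play_rows([
  [[0,0,0],[0,0,0.03],0],
  [[0,0,0],[0,0,0.06],0],
  [[0,0,0],[0,0,0.08],0],
  [[0,0,0],[0,0,0.08],0],
  [[0,0,0],[0,0,0.08],0],
])

```text
time: 25.25
ee_pos: [0.5539, 0.1872, 0.251]
tcp_rot: [-90.0, -0.0, 10.3]
wrist_force: [-0.3, -0.5, -0.7]
opening: 0.0005
```

```bash
python3 - <<'E'
from h import *
from workcell import camera
go(P(-.165,.16))
for n in ["scene","top"]:
    c=camera(n);cv2.imwrite(f"pics/{n}9.png",c["img"][:,:,::-1]);np.savez(f"pics/{n}9.npz",**c)
t=load("top9");d=cv2.absdiff(load("top0")["img"],t["img"]).max(2);print("diff bystanders", d[95:130,190:262].max(),d[115:192,280:322].max())
q={}
for n in ["scene7","top7","scene9","top9"]:
    c=load(n);h=cv2.cvtColor(c["img"],cv2.COLOR_RGB2HSV);m=cv2.inRange(h,(22,130,30),(38,255,255))
    q[n]=cv2.minAreaRect(max(cv2.findContours(m,0,1)[0],key=cv2.contourArea));print(n,q[n])
for k in "79": print(tri(load("top"+k),q["top"+k][0],load("scene"+k),q["scene"+k][0]))
E
```

```text
t 25.25 pos [0.5539 0.1872 0.251 ] rot [-9.001e+01 -3.000e-02  1.030e+01] F [-0.26 -0.46 -0.75] M [-0.01 -0.02  0.07] op 0.0005
turn [0.01 0.4  0.03] shift [-2.00e-04  9.10e-02 -2.33e-01]
diff bystanders 119 78
scene7 ((246.79412841796875, 195.32354736328125), (10.914102554321289, 45.839229583740234), 14.03624439239502)
top7 ((256.8554382324219, 193.61936950683594), (58.92408752441406, 11.289534568786621), 79.50852966308594)
scene9 ((246.44117736816406, 198.7353057861328), (10.429031372070312, 45.839229583740234), 14.03624439239502)
top9 ((257.5350036621094, 194.18382263183594), (57.911197662353516, 11.273504257202148), 79.2156982421875)
(array([ 0.59609989, -0.04028676,  0.11492126]), np.float64(0.002784039227085044))
(array([ 0.59646975, -0.0412421 ,  0.10186532]), np.float64(0.002593184980817539))
```

View pics/scene9.png

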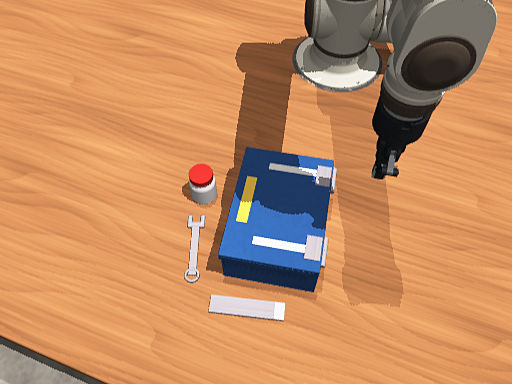

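View pics/top9.png

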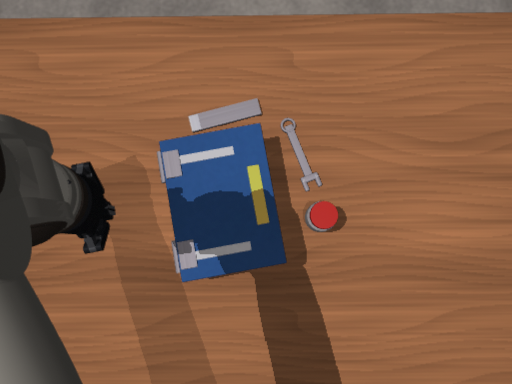

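```bash
python3 -c "
from workcell import job_done
print(job_done())"
```

```text
the job is handed in; nothing more can be done
None
```

The chest is closed and the job is handed in at about 25 s; it reported no verdict. I pushed the lid over with the shut fingertips to about 1.1 rad, then let it fall freely onto its catch. The yellow pad was then pressed slowly. The push rose to about 10 N before the catch snapped.

**Hold:** The lid was held on its stop for more than 1.5 s. The wrist read 14 to 14.5 N vertically, with 5 to 6 N sideways, so about 15 to 16 N in all.

**Last checks:**
- **Lid:** after release the pad measured about 13 mm lower than when ajar, and the lid stayed down.
- **Robot:** the arm is clear of everything, with wrist force near zero.
- **Jar, spanner and bar:** by eye they sit at the same pixel positions as at the start. The raw picture difference was not clean there (up to 119 of 255). I put that down to moving shadows but did not prove it.

**Disagreements:**
- Heights triangulated from the two cameras came out 5 to 8 mm low against the given sizes, so I used the given rim height and went by force.
- Early in the push the lid's edge caught under a finger ledge and the wrist read about 9 N upward. I raised the tool 14 mm and carried on.

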